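Gauge the empty pearl cup on the sloping setting rest

ROBOT

A 6-joint arm with a two-finger parallel gripper is mounted at the origin on the work surface. World frame = base frame: x ahead of the robot, y to its left, z up, the work surface at z = 0. Lengths are in mm, angles in rad, forces in N, time in s.
With the tool pointing down it reaches from about 350 to 975 mm from the base axis. Payload 7.1 kg.
Tool frame: the origin (TCP) lies at the centre of the arm's flange, where the gripper is bolted on; the fingertips stand 182 mm ahead of it and the grasp point (between the pads) lies 163 mm ahead of it; z points along the fingers, y is the direction in which the jaws open and shut (so a half turn about z gives the same grasp; the last joint's range is limited). The gripper opens to 88 mm and grips with 3 to 60 N. Pads are 20 mm wide; open, the fingers measure 115 mm over their backs; the gripper's body (75 mm by 178 mm) begins 61 mm behind the grasp point.
Start: joints at [-0.019, 0.423, 1.63, -0, 1.089, -0.019], TCP at [624.985, 0.026, 404.675] pointing down, gripper open.
Joint ranges: [-3, 3], [-0.9, 2.11], [0.09, 2.58], [-1.31, 4.45], [0.11, 2.69], [-2.54, 2.54]. Speed limits (rad/s): [2.39, 2.39, 3.01, 3.14, 3.14, 3.14].

INTERFACE

Orientations are given as a rotation vector (axis times angle).
In Python, from workcell import get_obs, get_image, camera_params, workorder, search_frame, silhouettes gives the robot as it stands.
- The arm moves only by the tool play_rows, never from a script. Its arguments are lists of equal length, an entry for each row: "travel": the shift along the tool's x, y, z in units of 25 mm (1.0 is 25 mm), a list of three; "angular": the turn, a rotation vector about the tool's x, y, z in units of 8 degrees (1.0 is 8 degrees), a list of three; "claw": the opening, from -1 (shut) to 1 (fully open), so that 0 is half open. A call has 1 to 20 rows; each row is the pose to reach, as a shift and turn from the pose measured when the call began, along the tool's axes at that moment; what a row does not reach only later rows make up. A row lasts 1/8 s, in which the tool goes at most 62.5 mm and 10.7 degrees, less where a joint would pass 70% of its speed; a pose out of reach is approached as far as the arm can. A call with a gripper value outside its range is refused whole. The fingers move at their own pace and stop on an object; the grip force is fixed at half the most. Time passes only in rows, so rows that repeat a pose let the fingers close. It gives the time, the measured TCP pose, the force and the opening at its end, in the units of the state.
- get_obs(): the state, without advancing time (a new reading comes with each control period).
- get_image(name): name is "scene" or "side" or "wrist"; returns the picture (480x640x3 uint8, blue, green, red); there is no depth.
- camera_params(name): a dict with "mtx" (3x3 intrinsics, pixels), "R" (3x3) and "t" (3): a world point X has camera coordinates R X + t; the wrist camera has in their place "T_tool_cam" (4x4, takes a point from camera to tool coordinates, whose origin is the TCP and whose axes are the flange's). Camera axes: x right, y down, z forward; pixel columns grow to the right and rows downward; lengths in mm; the calibration is good to about 2 mm. The wrist camera is an equidistant fisheye: a pixel r from the principal point sees the ray r / f radians off the axis. A picture is of the moment at which its call begins: read the wrist's pose just before it. camera_params takes no time and is no camera call.
- workorder.close_job(): hands the job in, once; it reports no verdict.
Trained networks look in the newest picture that a camera, given by its name, has taken for a name from the list of things; names that differ only in an ending like _2 or _b are one class to them, and where a whole thing is asked for, a point or a joint stands for the part that bears it (a point fixed in the world has none). Each returns a list of dicts, best first, with "conf" (0 to 1); they miss things now and then, are a little off and sometimes report something else, mostly with a low value. They report only what shows in the picture. A call takes as long as a camera call. They do not tell look-alikes from the thing itself.
- search_frame(camera, thing): "location" ([x, y, z] in mm, in world coordinates, good to about 4 mm: the middle of the surface that is visible of it).
- silhouettes(camera, thing): "mask" (480x640 bool, what is visible of it).
The state is a dict: "t": time; "qpos": joint angles; "qvel": joint speeds; "joint_torque": joint torques, N m; "ee_pos": TCP position; "orientation": TCP orientation; "ft_force": force on the tool from outside, world axes, zero at the start; "moment": the same for the moment, N m; "width": finger opening in mm.
Only numpy, scipy, OpenCV 4.12 (cv2) and the standard library are available. Lean on these libraries where they do the work, as an engineer would, in place of code of your own. Each camera call takes 0.05 s, during which the arm holds its last target. There are 200 camera calls.

TASK

Take the orange plunger gauge out of its blue stand and check the one cup on the sloping steel setting rest that has no pearl in it: hold the gauge square to the sloping face, its brass tip on the red dot at the bottom of the empty cup, pressed gently so that the spring plunger is about half way in. Finish while still holding the gauge there in the gripper, steady, and leave the two seated pearls, the jar and the bench block undisturbed.

Things in the scene. Friction and masses are not known exactly. Their poses are not given: they have to be found in the camera images.
- gauge: loose orange plunger gauge, about 0.13 kg, upright in the stand at the start. Origin on its axis at the underside of its flange; z runs from tip to grip. Flange: diameter 30 mm, z 0 to 6 mm. Orange grip: diameter 22 mm, z 6 to 64 mm (top). Steel barrel: diameter 16 mm, z -30 to 0 mm. Below it the brass plunger, diameter 5 mm, round end, down to z -55 mm when out
- plunger (a joint): travel of the gauge's spring plunger into the barrel, m: 0 fully out, 0.010 fully in, half way is 0.005. The spring pushes back with 1 N plus 0.4 N per mm (3 N at half way, 5 N fully in).
- tip (a point): the very end of the brass plunger, on the gauge's axis (z = -55 mm in the gauge's frame with the plunger out); it moves with the plunger.
- stand: fixed blue block, 64 x 64 x 66 mm high, with an upright through hole of diameter 20 mm in its middle; origin at the centre of its underside, on the table. The gauge's barrel hangs in the hole and its flange rests on the block's top, so the gauge must be lifted straight up 55 mm or more to come clear
- face: steel face, 60 (x) by 130 (y) mm, of the fixed setting rest (base 86 x 140 mm). Origin at the centre of its upper surface, 52 mm above the table; x up the slope, y along the cups, z square out of it. Slopes 0.26 rad from level, lowest at -x, roughly towards the robot. Three cups at y = 38, 0, -38 mm, diameter 12, 6 mm deep, flat floor; the empty one, which varies, shows a red dot
- cup_a (a point): centre of the floor of the cup at y = +38 mm, 6 mm below the face
- cup_b (a point): centre of the floor of the middle cup, 6 mm below the face
- cup_c (a point): centre of the floor of the cup at y = -38 mm, 6 mm below the face
- pearl_white_center (a point): centre of the loose white pearl, a 16 mm ball of 12 g resting on the rim of one of the cups, its centre 5 mm out from the face (11 mm from the cup's floor) and its top 13 mm out from the face
- pearl_dark_center (a point): centre of the loose dark grey pearl, same size, resting in another of the cups in the same way
- jar: loose black jar with lid, a bystander: diameter 56 mm, 48 mm high, origin at the centre of its underside
- block: loose plain steel bench block, a bystander: 50 x 50 x 20 mm high, 0.39 kg, origin at the centre of its underside
Mind the look-alikes: they are no part of the job. There is more than one size of the gauge; the one meant has the size given above. Of the things that look like the part that bears face, take the one that is nearest to the robot's base at the start.

How it is judged:
By the outcome, as a careful person would: the job done as asked, in the order asked, and still so for the second after the job is handed in, while the arm keeps its last pose, push and grip.
It also fails if it takes over 34 s, if anything falls off the work surface, if the arm or the gripper's body presses on something with over 40 N, if the wrist force passes 120 N, or if a joint passes its speed limit or range.

## Working session

There is one attempt and no reset: what is moved stays moved. The work goes in short steps, Python scripts to look and compute and a tool call to move; the robot and the scene stay as the last step left them, time stands still between calls to the robot, and variables do not carry over. Pictures are saved under pics/ and viewed, about 8 in all and at most 12, crops included, and the job is handed in when it is done.

Besides the shell and the picture viewer there is one more tool, called after "Emit:" by a JSON object that holds its "name" and its "arguments", one argument or row to a line. play_rows: Moves the arm, as the interface text tells. Its arguments: {"type":"object","properties":{"travel":{"type":"array","items":{"type":"array","items":{"type":"number"}}},"angular":{"type":"array","items":{"type":"array","items":{"type":"number"}}},"claw":{"type":"array","items":{"type":"number"}}},"required":["travel","angular","claw"]}

```bash
mkdir -p pics; ls
python3 - <<'E'
from workcell import *
import cv2,numpy as np
for n in ["scene","side"]:
    cv2.imwrite(f"pics/{n}0.png",get_image(n))
    p=camera_params(n); print(n,p["mtx"].tolist(),p["R"].round(4).tolist(),p["t"].round(1).tolist())
    for th in ["gauge","stand","face","pearl_white_center","pearl_dark_center","jar","block"]:
        print(th,[(np.round(d["location"]).tolist(),round(d["conf"],2)) for d in search_frame(n,th)])
w=camera_params("wrist");print(w)
print(get_obs())
E
```

```text
pics
scene [[541.8087861787568, 0.0, 319.1386765996678], [0.0, 541.8087861787568, 247.9603595426467], [0.0, 0.0, 1.0]] [[0.8415, 0.5402, -0.0098], [0.3193, -0.5118, -0.7975], [-0.4358, 0.668, -0.6032]] [-479.8, -133.3, 1174.6]
gauge [([508.0, 141.0, 97.0], 0.89), ([602.0, 144.0, 94.0], 0.59)]
stand [([517.0, 122.0, 46.0], 0.61), ([529.0, -158.0, 52.0], 0.5)]
face [([524.0, -153.0, 54.0], 0.84), ([670.0, -313.0, 52.0], 0.81), ([562.0, 327.0, 55.0], 0.64), ([516.0, 120.0, 50.0], 0.24)]
pearl_white_center [([529.0, -182.0, 63.0], 0.39)]
pearl_dark_center [([516.0, -147.0, 60.0], 0.48)]
jar [([742.0, -10.0, 44.0], 0.78)]
block [([437.0, -7.0, 18.0], 0.86), ([530.0, -154.0, 53.0], 0.51)]
side [[466.5871361270924, 0.0, 315.3218592646455], [0.0, 466.5871361270924, 244.40185998731758], [0.0, 0.0, 1.0]] [[0.909, -0.4163, -0.0217], [-0.2599, -0.5254, -0.8102], [0.3259, 0.742, -0.5858]] [-535.1, 215.5, 587.9]
gauge [([595.0, 143.0, 110.0], 0.92), ([504.0, 133.0, 98.0], 0.62)]
stand [([494.0, 118.0, 42.0], 0.6)]
face [([519.0, -154.0, 55.0], 0.75), ([654.0, -311.0, 52.0], 0.62), ([512.0, -148.0,
[... 718 characters left out ...]
1.00000000e+00]])}
{'t': 0.8, 'qpos': array([-1.90020488e-02,  4.23071608e-01,  1.62988260e+00,  9.04423767e-06,
        1.08856600e+00, -1.89887954e-02]), 'qvel': array([-1.17201707e-03, -1.02388518e-03, -6.46021720e-04, -5.98799998e-04,
       -4.90092516e-05,  8.15077029e-04]), 'joint_torque': array([ 8.26284413e-04, -5.44514751e+01, -2.74038631e+01,  6.45672390e-02,
        1.67156558e-02,  5.70507694e-06]), 'ee_pos': array([6.24994199e+02, 2.55718003e-02, 4.04699652e+02]), 'orientation': array([2.22142788e+00, 2.22138912e+00, 8.79827208e-05]), 'ft_force': array([ 0.13043903, -0.76892922, -0.74895971]), 'moment': array([ 0.03161443, -0.0088078 ,  0.00051482]), 'width': 87.94475723857458}
```

View pics/scene0.png

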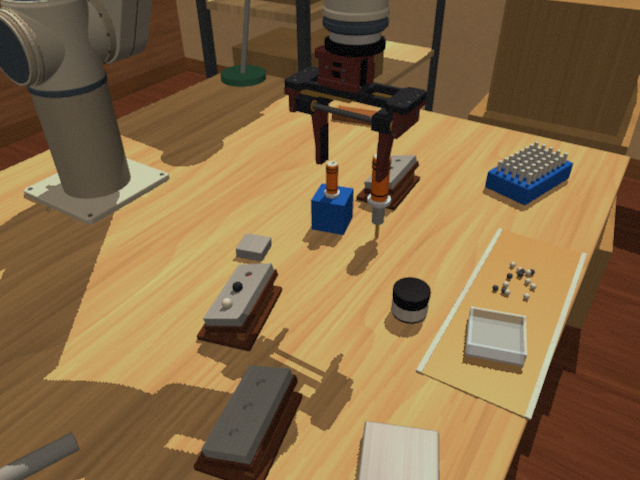

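View pics/side0.png

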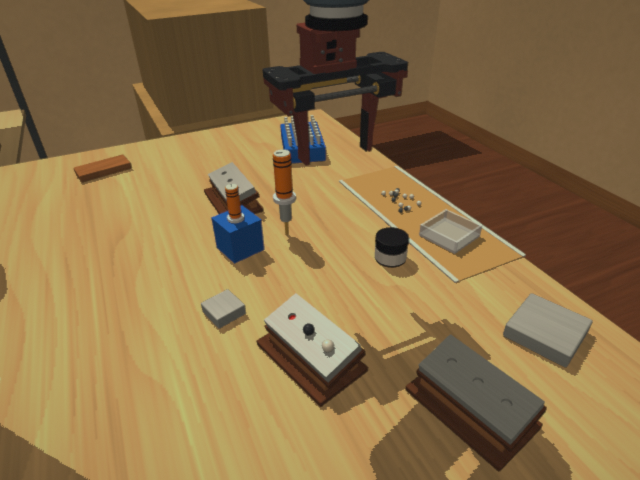

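Look-alikes. Gauges: in the stand (scene 332,178; side 233,200), and a larger one free-standing (scene 380,190; side 284,190). I choose the one in the stand. Rests: (scene 240,295; side 313,335) nearest to the base, with two pearls and the red dot at side (292,316). The grey one (scene 250,415) and the far one (scene 395,175) are farther away. Next: a crop check and triangulation.

```bash
cat > h.py <<'E'
import numpy as np,cv2
from scipy.optimize import least_squares
from scipy.spatial.transform import Rotation as Ro
from workcell import *
def ray(cam,uv,ee=None):
    p=camera_params(cam);K=p["mtx"]
    x=np.array([(uv[0]-K[0,2])/K[0,0],(uv[1]-K[1,2])/K[1,1]])
    if cam!="wrist":
        d=p["R"].T@np.r_[x,1]; return -p["R"].T@p["t"],d/np.linalg.norm(d)
    r=np.hypot(*x); d=np.r_[x/max(r,1e-9)*np.sin(r),np.cos(r)]
    T=np.eye(4);T[:3,:3]=Ro.from_rotvec(ee[1]).as_matrix();T[:3,3]=ee[0];T=T@p["T_tool_cam"]
    return T[:3,3],T[:3,:3]@d
def proj(cam,X,ee=None):
    p=camera_params(cam);K=p["mtx"]
    if cam!="wrist":
        c=p["R"]@X+p["t"]; return (K@c/c[2])[:2]
    T=np.eye(4);T[:3,:3]=Ro.from_rotvec(ee[1]).as_matrix();T[:3,3]=ee[0];T=T@p["T_tool_cam"]
    c=T[:3,:3].T@(np.array(X)-T[:3,3]); th=np.arctan2(np.hypot(c[0],c[1]),c[2]); u=c[:2]/max(np.hypot(c[0],c[1]),1e-9)*th
    return K[:2,:2]@u+K[:2,2]
def tri(rays):
    A=sum(np.eye(3)-np.outer(d,d) for o,d in rays);b=sum((np.eye(3)-np.outer(d,d))@o for o,d in rays)
    X=np.linalg.solve(A,b); return X,[np.linalg.norm((np.eye(3)-np.outer(d,d))@(X-o)) for o,d in rays]
def atz(r,z): return r[0]+r[1]*(z-r[0][2])/r[1][2]
def wr(name):
    o=get_obs();im=get_image("wrist");cv2.imwrite(f"pics/{name}.png",im);np.save(f"pics/{name}.npy",np.array([o["ee_pos"],o["orientation"]]));return im
E
python3 - <<'E'
from h import *
C={}
for n,boxes in {"scene":[(300,140,110,100),(190,225,110,130)],"side":[(200,140,110,125),(250,285,125,115)]}.items():
    im=cv2.imread(f"pics/{n}0.png")
    for i,(x,y,w,h) in enumerate(boxes):
        c=im[y:y+h,x:x+w]; s=min(400/w,300/h); C[n,i]=cv2.copyMakeBorder(cv2.resize(c,None,fx=s,fy=s,interpolation=cv2.INTER_CUBIC),0,0,0,400-int(round(w*s)),cv2.BORDER_CONSTANT); C[n,i]=C[n,i][:300,:400]; print(n,i,s)
        C[n,i]=cv2.resize(C[n,i],(400,300))
    get_image(n)
    for t in ["gauge","pearl_white_center","pearl_dark_center"]:
        for d in silhouettes(n,t):
            m=d["mask"];ys,xs=np.nonzero(m);print(n,t,round(d["conf"],2),xs.mean().round(1),ys.mean().round(1),xs.min(),xs.max(),ys.min(),ys.max(),len(xs))
    hsv=cv2.cvtColor(im,cv2.COLOR_BGR2HSV)
    x,y,w,h=boxes[1];r=((hsv[...,0]<8)|(hsv[...,0]>172))&(hsv[...,1]>150)&(hsv[...,2]>120);k=np.zeros_like(r);k[y:y+h,x:x+w]=r[y:y+h,x:x+w]
    ys,xs=np.nonzero(k);print(n,"red",len(xs),xs.mean() if len(xs) else 0,ys.mean() if len(xs) else 0)
cv2.imwrite("pics/crop.png",np.vstack([np.hstack([C["scene",0],C["scene",1]]),np.hstack([C["side",0],C["side",1]])]))
E
```

```text
scene 0 3.0
scene 1 2.3076923076923075
scene gauge 0.88 379.0 197.9 367 391 157 236 944
scene pearl_white_center 0.46 226.8 302.5 223 231 299 306 63
scene red 2 247.5 275.0
side 0 2.4
side 1 2.608695652173913
side gauge 0.7 233.5 203.3 225 243 184 221 469
side gauge 0.61 283.6 185.7 273 295 150 233 1248
side pearl_white_center 0.69 327.6 345.6 322 333 340 351 114
side pearl_dark_center 0.55 308.5 329.3 303 314 324 335 108
side pearl_dark_center 0.28 312.6 336.4 265 360 293 381 3947
side red 14 291.7857142857143 317.07142857142856
```

View pics/crop.png

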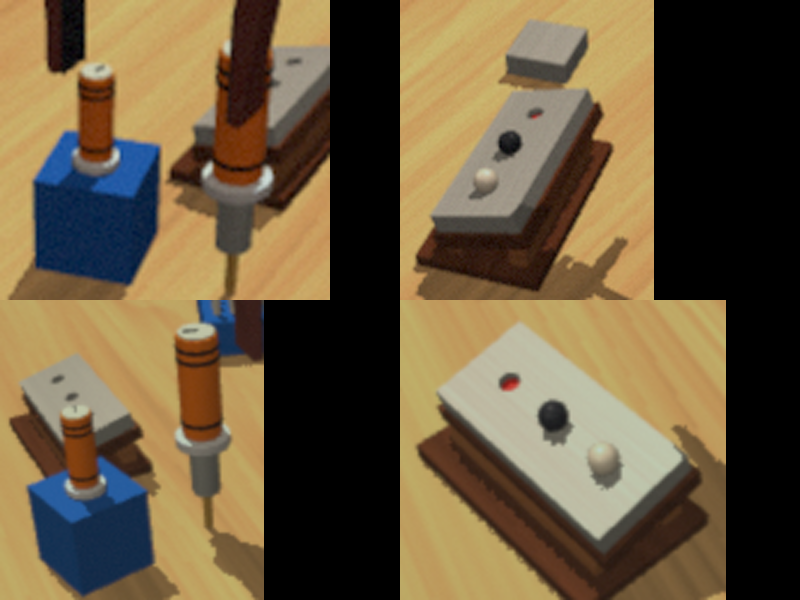

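Crop: the small gauge sits in the stand, top at scene (332,163) / side (232,186). The rest has white and dark pearls and the red dot in the end cup nearest +y, side (292,317). Fitting the poses now.

Run:
```python
from h import *
S=lambda x,y:((x-400)/2.3077+190,y/2.3077+225); D=lambda x,y:((x-400)/2.6087+250,(y-300)/2.6087+285)
top=tri([ray("scene",(332.3,163.3)),ray("side",(231.7,185.8))]);print("top",top)
fl=tri([ray("scene",(332,192.5)),ray("side",(235,217))]);print("flange",fl)
print("white",tri([ray("scene",S(486,180)),ray("side",(327.6,345.6))]));print("dark",tri([ray("scene",S(510,142)),ray("side",(308.5,329.3))]))
obs=[("side",(327.6,345.6),"w"),("side",(308.5,329.3),"d"),("scene",S(486,180),"w"),("scene",S(510,142),"d"),("side",(291.8,316.8),"r")]
def F(p,y):
    R=Ro.from_euler("ZY",[p[3],-0.26]).as_matrix()  # x up the slope
    return np.array([p[0],p[1],52])+R@np.array(y)
def res(p,full=False):
    q={"w":F(p,(0,-38,5)),"d":F(p,(0,0,5)),"r":F(p,(0,38,-6))}
    e=[proj(c,q[k])-u for c,u,k in obs]
    for cam,f,pts in (("scene",S,{(-30,65):(507,90),(30,65):(590,92),(-30,-65):(434,216),(30,-65):(515,228)}),("side",D,{(-30,65):(441,393),(30,65):(519,322),(-30,-65):(603,548),(30,-65):(684,455)})):
        for k,u in pts.items(): e.append((proj(cam,F(p,(*k,0)))-f(*u))*(.5))
    return np.array(e) if full else np.ravel(e)
s=least_squares(res,[520,-153,0,0.],loss="soft_l1");print(s.x);print(res(s.x,True).round(1).tolist());print("cup",F(s.x,(0,38,-6)))
# free tip at table -> larger gauge
print("big top",tri([ray("scene",(380,157)),ray("side",(283,151))]))
```

```text
top (array([504.52794843, 148.26300898, 130.2511162 ]), [np.float64(0.3675205613653616), np.float64(0.36752056136531847)])
flange (array([502.90192482, 150.35721591,  67.38534399]), [np.float64(0.4592264318990849), np.float64(0.45922643189915224)])
white (array([ 525.01756129, -178.49016969,   55.39961793]), [np.float64(0.9662289042955281), np.float64(0.9662289042955546)])
dark (array([ 514.58131841, -142.04189173,   55.44274543]), [np.float64(0.9889555210531522), np.float64(0.9889555210531973)])
[ 5.15935869e+02 -1.42805884e+02  1.20981828e-19  2.90030193e-01]
[[0.5, -1.0], [0.1, -0.9], [-0.6, 0.5], [-0.8, 0.4], [0.8, 1.2], [0.6, 0.2], [-1.0, -1.0], [-1.2, 0.0], [-0.7, -2.6], [-1.2, -0.7], [-0.2, -0.7], [-0.7, -2.2], [0.6, -0.8]]
cup [ 506.5466471  -105.95182384   46.20166013]
big top (array([599.86606306, 145.87018863, 172.2985136 ]), [np.float64(1.6616176924048034), np.float64(1.6616176924047394)])
```

Emit:
{"name": "play_rows", "arguments": {
  "travel": [
    [0.6, -0.5, 0],
    [1.2, -1, 0],
    [1.8, -1.5, 0],
    [2.4, -2, 0],
    [3, -2.5, 0],
    [3.6, -3, 0],
    [4.2, -3.5, 0],
    [4.8, -4, 0],
    [5.4, -4.4, 0],
    [5.96, -4.84, 0],
    [5.96, -4.84, 0],
    [5.96, -4.84, 0]
  ],
  "angular": [
    [0, 0, 1.15],
    [0, 0, 2.3],
    [0, 0, 3.45],
    [0, 0, 4.6],
    [0, 0, 5.75],
    [0, 0, 6.9],
    [0, 0, 8.05],
    [0, 0, 9.2],
    [0, 0, 10.3],
    [0, 0, 11.25],
    [0, 0, 11.25],
    [0, 0, 11.25]
  ],
  "claw": [1, 1, 1, 1, 1, 1, 1, 1, 1, 1, 1, 1]
}}

```text
t: 2.7
ee_pos: [504.3, 148.8, 404.8]
orientation: [3.142, 0.004, 0.001]
ft_force: [0.4, -0.6, -1.7]
width: 87.9
```

Run:
```python
from h import *
im=wr("w1");o=get_obs();ee=(o["ee_pos"],o["orientation"]);print(ee,Ro.from_rotvec(ee[1]).as_matrix().round(3))
for X in [(504,149,130),(504,149,72)]: print(proj("wrist",X,ee))
for d in silhouettes("wrist","gauge"):
    ys,xs=np.nonzero(d["mask"]);print(d["conf"],xs.mean(),ys.mean(),xs.min(),xs.max(),ys.min(),ys.max())
```

```text
(array([504.39211018, 148.68263539, 404.77533165]), array([3.14155233e+00, 2.93376682e-03, 6.25000237e-04])) [[ 1.     0.002  0.   ]
 [ 0.002 -1.    -0.   ]
 [ 0.     0.    -1.   ]]
[310.508839   248.02011738]
[310.60465482 230.51347522]
0.83 313.61415525114154 237.8904109589041 297 330 214 262
0.77 306.6072889550019 113.27110449981406 281 333 83 144
```

View pics/w1.png

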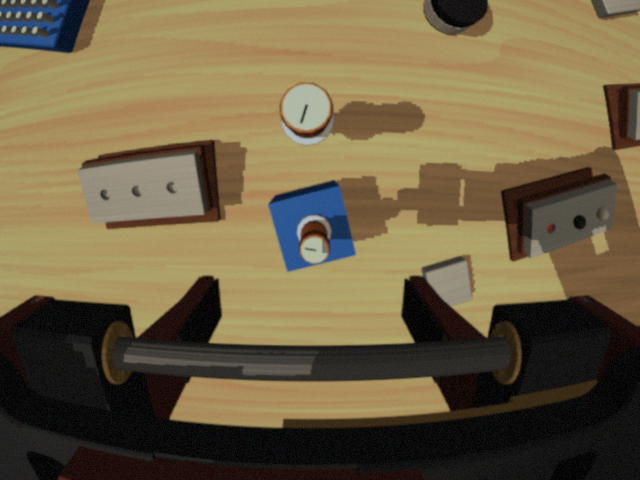

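Wrist view: gauge top at (314,248), predicted (310.5,248), so about 2 mm toward -y. The empty cup shows red at (551,228).

Emit:
{"name": "play_rows", "arguments": {
  "travel": [
    [0, 0.07, 1],
    [0, 0.07, 2],
    [0, 0.07, 3],
    [0, 0.07, 4],
    [0, 0.07, 5],
    [0, 0.07, 5.55],
    [0, 0.07, 5.55],
    [0, 0.07, 5.55],
    [0, 0.07, 5.55],
    [0, 0.07, 5.55],
    [0, 0.07, 5.55],
    [0, 0.07, 5.55],
    [0, 0.07, 5.55],
    [0, 0.07, 5.55],
    [0, 0.07, 5.55]
  ],
  "angular": [
    [0, 0, 0],
    [0, 0, 0],
    [0, 0, 0],
    [0, 0, 0],
    [0, 0, 0],
    [0, 0, 0],
    [0, 0, 0],
    [0, 0, 0],
    [0, 0, 0],
    [0, 0, 0],
    [0, 0, 0],
    [0, 0, 0],
    [0, 0, 0],
    [0, 0, 0],
    [0, 0, 0]
  ],
  "claw": [1, 1, 1, 1, 1, 1, 1, -1, -1, -1, -1, -1, -1, -1, -1]
}}

```text
t: 4.68
ee_pos: [504.4, 146.8, 265.9]
orientation: [3.142, 0.002, 0.0]
ft_force: [0.0, -0.7, -0.3]
width: 21.6
```

Emit:
{"name": "play_rows", "arguments": {
  "travel": [
    [0, 0, -0.3],
    [0, 0, -0.8],
    [0, 0, -1.4],
    [0, 0, -2],
    [0, 0, -2.6],
    [0, 0, -3.2],
    [0, 0, -3.8],
    [0, 0, -4.2],
    [0, 0, -4.2]
  ],
  "angular": [
    [0, 0, 0],
    [0, 0, 0],
    [0, 0, 0],
    [0, 0, 0],
    [0, 0, 0],
    [0, 0, 0],
    [0, 0, 0],
    [0, 0, 0],
    [0, 0, 0]
  ],
  "claw": [-1, -1, -1, -1, -1, -1, -1, -1, -1]
}}

```text
t: 5.8
ee_pos: [504.6, 146.9, 371.8]
orientation: [-3.141, -0.002, -0.003]
ft_force: [0.1, 0.0, -1.3]
width: 21.5
```

```bash
cat >> h.py <<'E'
def move_to(P,R):
    o=get_obs();R0=Ro.from_rotvec(o["orientation"]).as_matrix()
    return R0.T@(np.array(P)-o["ee_pos"])/25, Ro.from_matrix(R0.T@R).as_rotvec()/np.deg2rad(8)
E
python3 - <<'E'
from h import *
o=get_obs();print(o["ee_pos"],o["ft_force"],o["width"])
Rf=Ro.from_euler("ZY",[.29,-.26]).as_matrix();n=Rf[:,2];R=Rf@np.diag([1,-1,-1]);cup=np.array([506.5,-106,46.2])
print(n,cup+n*295,move_to(cup+n*295,R))
E
```

```text
[504.58623786 146.89120687 371.76499247] [ 0.1459588   0.01645743 -1.33236909] 21.520740104799206
[-0.24634586 -0.07351276  0.96638998] [ 433.82797001 -127.68626297  331.28504355] (array([-2.84469167, 10.98061554,  1.6108522 ]), array([ 0.26835258,  1.83701417, -2.05765267]))
```

Emit:
{"name": "play_rows", "arguments": {
  "travel": [
    [-0.1, 0.4, 0],
    [-0.3, 1.2, 0],
    [-0.6, 2.4, 0.1],
    [-0.9, 3.6, 0.3],
    [-1.2, 4.8, 0.5],
    [-1.55, 6, 0.7],
    [-1.85, 7.2, 0.9],
    [-2.15, 8.4, 1.1],
    [-2.5, 9.6, 1.35],
    [-2.7, 10.4, 1.5],
    [-2.8, 10.8, 1.58],
    [-2.84, 10.98, 1.61],
    [-2.84, 10.98, 1.61],
    [-2.84, 10.98, 1.61]
  ],
  "angular": [
    [0.01, 0.05, -0.06],
    [0.03, 0.2, -0.22],
    [0.06, 0.4, -0.45],
    [0.09, 0.6, -0.67],
    [0.12, 0.8, -0.9],
    [0.15, 1, -1.12],
    [0.18, 1.2, -1.35],
    [0.2, 1.4, -1.57],
    [0.23, 1.6, -1.8],
    [0.25, 1.74, -1.95],
    [0.26, 1.8, -2.03],
    [0.27, 1.84, -2.06],
    [0.27, 1.84, -2.06],
    [0.27, 1.84, -2.06]
  ],
  "claw": [-1, -1, -1, -1, -1, -1, -1, -1, -1, -1, -1, -1, -1, -1]
}}

```text
t: 7.55
ee_pos: [434.0, -127.4, 331.3]
orientation: [-3.046, -0.446, -0.398]
ft_force: [-0.5, 0.3, -1.1]
width: 21.5
```

Run:
```python
from h import *
o=get_obs();ee=(o["ee_pos"],o["orientation"]);R=Ro.from_rotvec(ee[1]).as_matrix()
tip=ee[0]+R[:,2]*254.9;cup=np.array([506.5,-106,46.2]);print("tip",tip)
ims={"wrist":wr("w2"),"scene":get_image("scene"),"side":get_image("side")}
L={"wrist":(200,150,2.7),"scene":(200,200,4),"side":(230,220,4)}
out=[]
for n,im in ims.items():
    cv2.imwrite(f"pics/{n}2.png",im)
    a=proj(n,tip,ee);b=proj(n,cup,ee);f=proj(n,ee[0]+R[:,2]*199.9,ee);print(n,"tip",a,"cup",b,"flange",f)
    c=(a+b)/2;x0,y0=int(c[0]-50),int(c[1]-75);print("crop",x0,y0)
    out.append(cv2.resize(im[y0:y0+150,x0:x0+100],(266,400),interpolation=cv2.INTER_CUBIC))
cv2.imwrite("pics/c2.png",np.hstack(out))
```

```text
tip [ 496.78473018 -108.56660022   84.95800526]
wrist tip [311.14069098 254.78914496] cup [311.55983323 240.52204149] flange [311.17556975 284.39982736]
crop 261 172
scene tip [240.44880344 256.45876466] cup [248.66539828 276.96722253] flange [228.13084752 226.73999192]
crop 194 191
side tip [285.09065018 300.5780825 ] cup [292.58922645 318.01111422] flange [273.62091726 274.2668447 ]
crop 238 234
```

View pics/c2.png

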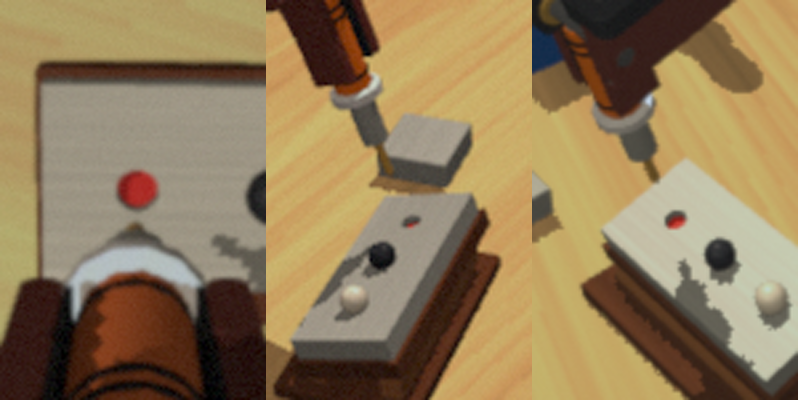

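Crop: wrist tip at (312,257), red dot at (313,243), both within 2 px of prediction. The side and scene tips also agree within about 1 px. Next I move in to about 9 mm above the floor and look again.

Emit:
{"name": "play_rows", "arguments": {
  "travel": [
    [0, 0, 0.2],
    [0, 0, 0.5],
    [0, 0, 0.8],
    [0, 0, 1.05],
    [0, 0, 1.2],
    [0, 0, 1.24],
    [0, 0, 1.24],
    [0, 0, 1.24]
  ],
  "angular": [
    [0, 0, 0],
    [0, 0, 0],
    [0, 0, 0],
    [0, 0, 0],
    [0, 0, 0],
    [0, 0, 0],
    [0, 0, 0],
    [0, 0, 0]
  ],
  "claw": [-1, -1, -1, -1, -1, -1, -1, -1]
}}

```text
t: 8.7
ee_pos: [441.8, -125.1, 301.6]
orientation: [-3.046, -0.446, -0.4]
ft_force: [0.3, 0.3, -2.0]
width: 21.4
```

Run:
```python
from h import *
o=get_obs();ee=(o["ee_pos"],o["orientation"]);R=Ro.from_rotvec(ee[1]).as_matrix();print(ee,o["ft_force"])
tip=ee[0]+R[:,2]*254.9;Rf=Ro.from_euler("ZY",[.29,-.26]).as_matrix();c0=np.array([515.9,-142.8,52])
print("tip in face frame",Rf.T@(tip-c0),"tilt",Rf.T@R[:,2])
ims={"wrist":wr("w3"),"scene":get_image("scene"),"side":get_image("side")}
out=[]
for n,im in ims.items():
    cv2.imwrite(f"pics/{n}3.png",im)
    P=lambda *q:proj(n,c0+Rf@np.array(q,float),ee).round(1)
    print(n,"tip",proj(n,tip,ee).round(1),"mouth",P(0,38,0),"mx",P(6,38,0),P(-6,38,0),"my",P(0,44,0),P(0,32,0),"corner++",P(30,65,0),"-+",P(-30,65,0),"pearls",P(0,0,5),P(0,-38,5))
    c=P(0,38,0);w,h=(50,75);x0,y0=int(c[0]-25),int(c[1]-42);print("crop",x0,y0)
    out.append(cv2.resize(im[y0:y0+h,x0:x0+w],(266,400),interpolation=cv2.INTER_CUBIC))
cv2.imwrite("pics/c3.png",np.hstack(out))
```

```text
(array([ 441.75554316, -125.07076854,  301.60920837]), array([-3.04574224, -0.4464426 , -0.39952031])) [ 0.29495471  0.34782237 -1.96370724]
tip in face frame [ 0.61823589 38.20195538  3.28177963] tilt [ 8.22965159e-04  4.41565432e-05 -9.99999660e-01]
wrist tip [311.1 254.8] mouth [311.4 254.3] mx [311.5 245.6] [311.4 262.9] my [302.4 254.3] [320.5 254.3] corner++ [269.9 209.8] -+ [272.4 295.9] pearls [369.2 256.4] [424.3 256.2]
crop 286 212
scene tip [247.2 272.2] mouth [247.5 274. ] mx [250.8 273.8] [244.1 274.1] my [248.9 271.6] [246.  276.3] corner++ [270.4 262.8] -+ [237.6 264.3] pearls [236.9 286.9] [226.7 303.4]
crop 222 232
side tip [291.1 313.8] mouth [291.5 315.5] mx [294.7 312.7] [288.3 318.3] my [288.8 313.2] [294.2 317.8] corner++ [295.1 292.1] -+ [263.4 319.3] pearls [308.6 328.4] [328.1 344.6]
crop 266 273
```

View pics/c3.png

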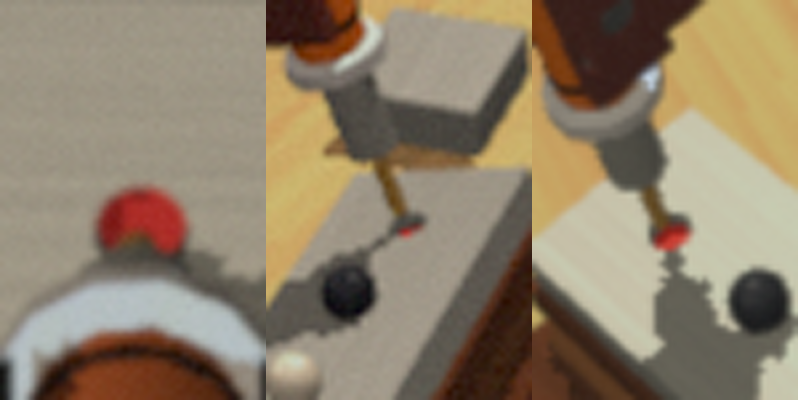

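View pics/w3.png

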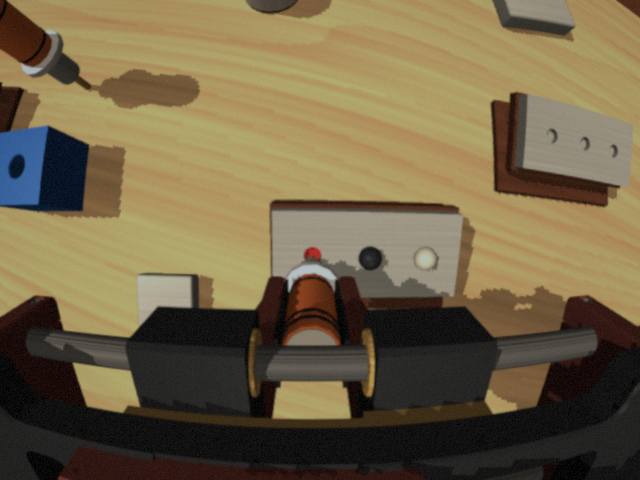

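Views: the tip sits just over the cup mouth in all three. Wrist: cup centre about (312.7,255.8), tip column about 311. So perhaps 1 mm off in +y; one enlarged check to refine.

Run:
```python
from h import *
o=get_obs();ee=(o["ee_pos"],o["orientation"]);R=Ro.from_rotvec(ee[1]).as_matrix()
out=[]
for n,(x0,y0) in {"wrist":(299,240),"scene":(235,255),"side":(279,296)}.items():
    im=np.mean([get_image(n).astype(float) for _ in range(5)],0)
    np.save(f"pics/{n}4.npy",im)
    c=im[y0:y0+30,x0:x0+26]
    out.append(cv2.resize(c,(260,300),interpolation=cv2.INTER_LINEAR))
    if n=="wrist":
        b,g,r=[im[...,i] for i in range(3)]
        print((r-b)[244:264,299:328].astype(int));print(g[244:264,299:328].astype(int))
im=np.hstack(out).clip(0,255).astype(np.uint8)
cv2.imwrite("pics/c4.png",cv2.convertScaleAbs(im,alpha=1.3))
```

```text
[[ 25  24  24  24  24  25  24  24  24  25  24  24  24  24  24  23  24  24
   24  23  24  24  24  23  24  24  23  24  24]
 [ 25  26  26  25  25  25  25  25  25  25  26  26  28  29  28  28  27  25
   25  25  24  25  24  24  24  24  24  24  24]
 [ 25  25  25  26  25  25  26  25  26  28  30  35  42  45  44  43  39  35
   30  27  25  25  24  24  25  24  25  25  24]
 [ 25  25  24  25  25  25  25  26  30  37  48  55  65  70  72  79  75  65
   48  33  27  25  25  25  25  25  25  25  24]
 [ 26  24  24  25  24  25  29  36  44  60  78  87  93  96 102 115 115 102
   78  55  37  27  24  24  24  25  24  25  24]
 [ 25  24  25  24  25  28  38  52  71  88 105 115 115 116 121 130 133 126
  111  87  59  34  25  24  24  24  24  24  24]
 [ 25  24  25  25  26  34  52  75  92 104 119 128 128 129 131 133 133 133
  128 116  86  50  29  25  24  24  24  24  24]
 [ 24  24  26  25  29  41  67  92  99 105 121 130 134 133 133 133 134 133
  133 129 109  73  39  27  24  24  25  24  25]
 [ 25  26  25  27  33  49  78  99 101 106 122 130 133 132 132 134 133 134
  133 132 124  91  51  30  25  24  24  25  26]
 [ 25  26  
[... 3041 characters left out ...]
 67  54  61  68  73  71  71  66  64  61  53  48
   48  46  51  69 100 125 132 136 138 145 149]
 [150 150 150 150 139 116  83  73  73  74  74  71  70  69  66  62  59  55
   53  50  54  69  92 104 107 111 121 134 142]
 [152 151 147 142 131 110  85  78  77  77  77  73  73  70  70  67  65  65
   60  55  59  72  88  94  95 101 107 116 124]
 [151 146 137 121 110  99  89  85  83  84  84  83  81  82  84  81  79  76
   71  68  65  68  80  90  96  99 103 107 120]
 [148 138 122 109 103 101 100  98  97  95  97  96  93  94  94  92  91  89
   84  82  80  70  73  89  94  98 100 105 117]
 [139 128 115 110 114 113 112 113 112 111 110 108 108 108 107 106 106 104
  100  96  90  81  78  87  91  94  94  97 108]]
```

View pics/c4.png

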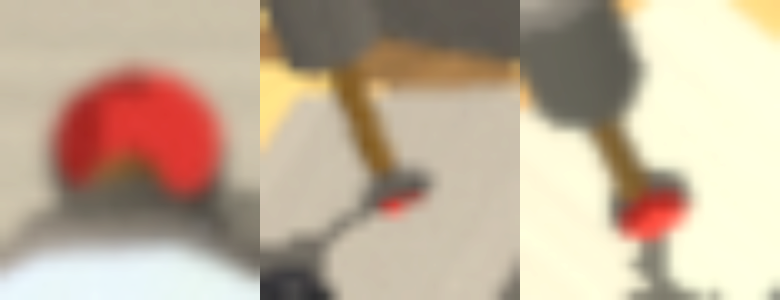

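The combined views put the tip about 1 mm low on the slope and 0.8 mm toward +y. I'll correct that and take a force baseline.

Emit:
{"name": "play_rows", "arguments": {
  "travel": [
    [0.02, 0.015, 0],
    [0.04, 0.03, 0],
    [0.04, 0.03, 0.02],
    [0.04, 0.03, 0.02]
  ],
  "angular": [
    [0, 0, 0],
    [0, 0, 0],
    [0, 0, 0],
    [0, 0, 0]
  ],
  "claw": [-1, -1, -1, -1]
}}

```text
t: 10.1
ee_pos: [443.0, -125.4, 301.1]
orientation: [-3.046, -0.447, -0.399]
ft_force: [0.9, 0.4, -1.6]
width: 21.8
```

```bash
cat >> h.py <<'E'
def force(k=16):
    Rf=Ro.from_euler("ZY",[.29,-.26]).as_matrix();c0=np.array([515.9,-142.8,52]);A=[]
    for _ in range(k):
        get_image("wrist");o=get_obs();R=Ro.from_rotvec(o["orientation"]).as_matrix()
        A.append(np.r_[Rf.T@o["ft_force"],o["moment"],Rf.T@(o["ee_pos"]+R[:,2]*254.9-c0)])
    A=np.array(A);print("t",o["t"],"w",o["width"]);print("F face,M,tip:",A.mean(0).round(2),"se",(A.std(0)/k**.5).round(2)[:3],"tilt",(Rf.T@R[:,2]).round(4))
E
python3 -c "
from h import *
force()"
```

```text
t 10.9 w 21.574008273466085
F face,M,tip: [-3.000e-01  7.000e-02 -1.340e+00 -1.000e-02  2.600e-01 -1.000e-02
  1.450e+00  3.758e+01  2.590e+00] se [0.1  0.09 0.1 ] tilt [ 4.e-04  3.e-04 -1.e+00]
```

Emit:
{"name": "play_rows", "arguments": {
  "travel": [
    [0, 0, 0.08],
    [0, 0, 0.16],
    [0, 0, 0.24],
    [0, 0, 0.32],
    [0, 0, 0.38],
    [0, 0, 0.42],
    [0, 0, 0.42],
    [0, 0, 0.42]
  ],
  "angular": [
    [0, 0, 0],
    [0, 0, 0],
    [0, 0, 0],
    [0, 0, 0],
    [0, 0, 0],
    [0, 0, 0],
    [0, 0, 0],
    [0, 0, 0]
  ],
  "claw": [-1, -1, -1, -1, -1, -1, -1, -1]
}}

```text
t: 11.9
ee_pos: [445.6, -124.6, 291.1]
orientation: [-3.046, -0.447, -0.399]
ft_force: [-0.3, 0.8, 0.3]
width: 21.8
```

```bash
python3 -c "
from h import *
force(20)"
```

```text
t 12.9 w 21.435551052324122
F face,M,tip: [-6.000e-01  1.800e-01  3.500e-01  1.000e-02  3.300e-01  2.000e-02
  1.470e+00  3.758e+01 -7.890e+00] se [0.1  0.13 0.1 ] tilt [ 5.e-04  4.e-04 -1.e+00]
```

Emit:
{"name": "play_rows", "arguments": {
  "travel": [
    [0, 0, 0.04],
    [0, 0, 0.08],
    [0, 0, 0.11],
    [0, 0, 0.13],
    [0, 0, 0.13],
    [0, 0, 0.13]
  ],
  "angular": [
    [0, 0, 0],
    [0, 0, 0],
    [0, 0, 0],
    [0, 0, 0],
    [0, 0, 0],
    [0, 0, 0]
  ],
  "claw": [-1, -1, -1, -1, -1, -1]
}}

```text
t: 13.65
ee_pos: [446.4, -124.4, 287.9]
orientation: [-3.046, -0.446, -0.399]
ft_force: [-1.2, 0.6, 1.3]
width: 21.5
```

Run:
```python
from h import *
force(30)
out=[]
for n,(x0,y0) in {"wrist":(280,220),"scene":(215,235),"side":(258,275)}.items():
    im=np.mean([get_image(n).astype(float) for _ in range(4)],0).astype(np.uint8)
    out.append(cv2.resize(im[y0:y0+65,x0:x0+65],(266,266),interpolation=cv2.INTER_CUBIC))
cv2.imwrite("pics/c5.png",np.hstack(out))
```

```text
t 15.15 w 21.792679364887526
F face,M,tip: [-8.400e-01  2.100e-01  1.680e+00  2.000e-02  3.400e-01  2.000e-02
  1.480e+00  3.757e+01 -1.115e+01] se [0.1  0.08 0.08] tilt [ 5.e-04  3.e-04 -1.e+00]
```

View pics/c5.png

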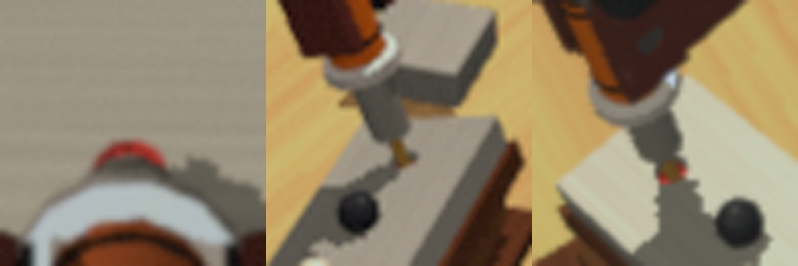

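```bash
python3 -c "
from h import *
print(workorder.close_job())"
```

```text
the job is handed in; nothing more can be done
None
```

I took the gauge out of the blue stand and handed the job in with its tip pressed into the empty cup. The gripper is still holding it there. The close-out gave no verdict.

- **What I chose:** I used the small gauge from the stand, not the larger free-standing one. I used the rest nearest the base; its empty cup, with the red dot, is the one at y = +38 mm (cup_a).
- **Plunger:** the axial force rose 3.0 ± 0.15 N, which means about 5 mm in. The distance travelled past the expected floor gives 5.15 mm, so the two checks agree.
- **Squareness:** the tool axis is within 0.001 rad of the normal of the fitted face (given slope 0.26 rad, fitted yaw 0.29 rad). The gauge itself could lean in the jaws by about 0.01–0.02 rad, which I did not measure separately.
- **Tip position:** before pressing, the views put the tip about 1 mm off the dot, differing among themselves by up to about 1 mm. I corrected by the average. The last side view shows red on both sides of the tip.
- **Steadiness:** the sideways force changed by only about 0.5 N while pressing. The grip width held at about 21.6 mm. It took about 15.8 s of the 34 s limit.
- **Bystanders:** the dark pearl, and what shows of the white pearl and bench block in the last crops, look undisturbed. The jar was not in those crops, but the arm never went near it.

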